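Find the damaged screw cap on the thread gauge

ROBOT

A 7-joint arm with a two-finger parallel gripper is mounted at the origin on a cart in front of the work surface, level with it; the furniture and walls round the work are solid. World frame = base frame: x ahead of the robot, y to its left, z up, the work surface at z = 0. Lengths are in m, angles in rad, forces in N, time in s.
With the tool pointing down it reaches from about 0.4 to 0.875 m from the base axis. Payload 19.3 kg.
Tool frame: the origin (TCP) lies on the centre line of the jaws, within the pads' length; the fingertips stand 25 mm ahead of it and the grasp point (between the pads) lies 6 mm ahead of it (tips_ahead is the distance from the TCP to the fingertips, in m); z points along the fingers, y is the direction in which the jaws open and shut (so a half turn about z gives the same grasp; the last joint's range is limited). The gripper opens to 85 mm and grips with 20 to 120 N. Pads are 22 mm wide; open, the fingers measure 114 mm over their backs; the gripper's body (76 mm by 85 mm) begins 54 mm behind the grasp point. The pads swing forward as they close: fully open they stand 13 mm farther back than shut.
Start: joints at [-1.182, 0.521, -0.036, 1.599, 0.021, 1.021, -0.113], TCP at [0.277, 0.56, 0.256] pointing down, gripper open.
Joint ranges: [-2.91, 2.91], [-0.3, 2.13], [-1.5, 1.42], [0.17, 2.43], [-1.26, 4.41], [0.16, 1.93], [-2.52, 2.52]. Speed limits (rad/s): [1.89, 1.89, 2.39, 2.39, 3.01, 3.01, 3.01].

INTERFACE

Orientations are given as [roll, pitch, yaw] about the fixed x, y, z axes, in that order (R = Rz(yaw) Ry(pitch) Rx(roll)).
In Python, from workcell import observe, grab_frame, job_done, outline_of, tips_ahead gives the robot as it stands. The module is installed in compiled form; this text tells all that it offers.
- The arm moves only by the tool move_arm, never from a script. Its argument "motion" is a list of rows, each a list of 2 entries, a list of its own where there are three numbers: the shift along the world's x, y, z in mm, then the turn, a rotation vector about the world's x, y, z in rad. A call has 1 to 12 rows; each row is the pose to reach, as a shift and turn from the pose commanded when the call began; what a row does not reach only later rows make up. A row lasts 1/8 s, in which the tool goes at most 62.5 mm and 10.7 degrees, less where a joint would pass 70% of its speed; a pose out of reach is approached as far as the arm can. A call with a gripper value outside its range is refused whole. "jaw" is the finger opening in mm, from 0 to 85.4, set as the call begins (left out, the last holds). The fingers move at their own pace and stop on an object; "grip_force" is the grip in N (left out, the last holds). Time passes only in rows, so rows that repeat a pose let the fingers close. It gives the time, the measured TCP pose, the force and the opening at its end, in the units of the state.
- observe(): the state, without advancing time (a new reading comes with each control period).
- grab_frame(name): name is "scene" or "top"; returns a dict with "frame" (384x512x3 uint8, red, green, blue), "fx", "fy", "cx", "cy" (pixels), "T" (4x4, takes a point from camera to world coordinates). Camera axes: x right, y down, z forward; pixel columns grow to the right and rows downward; lengths in m; the calibration is good to about 2 mm. A picture is of the moment at which its call begins. There is no depth.
- job_done(): hands the job in, once; it reports no verdict.
Trained networks look in the newest picture that a camera, given by its name, has taken for a name from the list of things; names that differ only in an ending like _2 or _b are one class to them, and where a whole thing is asked for, a point or a joint stands for the part that bears it (a point fixed in the world has none). Each returns a list of dicts, best first, with "score" (0 to 1); they miss things now and then, are a little off and sometimes report something else, mostly with a low value. They report only what shows in the picture. A call takes as long as a camera call. They do not tell look-alikes from the thing itself.
- outline_of(label, camera): "pixels" (384x512 bool, what is visible of it) and "pixel" ([column, row] in pixels, amid what is visible of it).
The state is a dict: "clock": time; "qpos": joint angles; "qd": joint speeds; "joint_efforts": joint torques, N m; "position": TCP position; "tool_rot": TCP orientation; "force": force on the tool from outside, world axes, zero at the start; "moment": the same for the moment, N m; "grip_width": finger opening in m.
Only numpy, scipy, OpenCV 4.12 (cv2) and the standard library are available. Lean on these libraries where they do the work, as an engineer would, in place of code of your own. Each camera call takes 0.05 s, during which the arm holds its last target.

TASK

One of the two blue caps, which look alike, has a damaged thread that binds part-way. Find out which by screwing it clockwise onto the thread gauge, without forcing it: leave the sound cap screwed fully home on the gauge and stand the damaged one upright in the red tray. Leave the other things on the bench alone.

Things in the scene. Friction and masses are not known exactly. Their poses are not given: they have to be found in the camera images.
- cap_1_center (a point): Blue knurled cap, mouth down, 57 mm diameter, 47 mm high, 60 g. Point at its centre, 23.5 mm above its rim; z up, x along the white line on its top (same after a half turn). Inside (diameter 50 mm) two 6 mm lugs point inward under the line's two ends, undersides 2 mm above the rim. Either cap, at random, may be the one that binds; it cannot be seen.
- cap_2_center (a point): The other, outwardly identical blue cap: same sizes, axes and lugs as cap_1; the point is again its centre, 23.5 mm above its rim, x along its white line.
- gauge_axis (a point): Thread gauge fixed to the bench: steel post (thread 45 mm outside, two starts) on a grey round flange, 96 mm diameter, 12 mm thick. Point on the post's axis at the flange's top face; z up, x along the two green bars on the flange (white line at home). Two yellow bars (white line at entry) lie 75 degrees counter-clockwise of the green, seen from above.
- gauge_entry (a point): Where a cap's centre is once it has entered the thread, 31.5 mm above the flange; x along the yellow bars. With its white line over them (7 degrees of play) its lugs drop through two gaps in the thread's flat crown (22 mm above the flange) onto the start of the groove; at other angles they stay on the crown, the cap 12 mm higher. A 6 mm pilot on the axis (coned tip 33 mm above the flange) fits an 8 mm bore inside the cap.
- gauge_home (a point): Where a cap's centre is when fully home, 25.5 mm above the flange; x along the green bars. From the entry it turns freely (under 0.1 N m) 75 degrees clockwise, sinking 6 mm evenly (1.5 mm axial play), to a hard stop, firmly met at 0.3 N m. The damaged cap enters likewise but binds hard half-way (after 30 to 50 degrees). Turned back to the entry, a cap lifts straight off.
- reject_tray: Square red tray fixed to the bench, 130 x 130 mm, walls 4 mm thick and 14 mm high; origin at the centre of its underside, z up, x and y along its sides. Its floor is 4 mm thick.
- amber_bottle: Bystander: brown bottle with a black cap, 62 mm diameter, 118 mm high; origin at the centre of its underside.
- lab_timer: Bystander: white timer with green buttons, 62 x 66 x 19 mm, lying flat; origin at the centre of its underside.
- tape_roll: Bystander: roll of blue tape lying flat, 70 mm diameter, 24 mm high; origin at the centre of its underside.
- beaker: Bystander: small clear beaker, 46 mm diameter, 56 mm high; origin at the centre of its underside.
There are look-alikes about, which are no part of the job. Leave any orange look-alike of the part that bears cap_1_center alone.

How it is judged:
At the end, for the whole second after the job is handed in: One cap is screwed fully home on the gauge: on its axis within 4 mm, at most 2 mm above the home height, white line within 0.2 rad of the green bars, not tilted. The other cap stands upright (within 0.2 rad) on the floor of the red tray, its centre within 62 mm of the tray's centre along each side ((((horizontal distance between cap_1_center and gauge_axis below 0.004 m and z of cap_1_center in the frame of gauge_axis below 0.0275 m and angle between the x axis of cap_1_center and the x axis of gauge_axis, either way round below 0.2 rad and angle between cap_1_center's own z axis and vertical below 0.12 rad) and (x of cap_2_center in the frame of reject_tray between -0.062 and 0.062 m and y of cap_2_center in the frame of reject_tray between -0.062 and 0.062 m and z of cap_2_center in the frame of reject_tray below 0.036 m and angle between cap_2_center's own z axis and vertical below 0.2 rad)) or ((horizontal distance between cap_2_center and gauge_axis below 0.004 m and z of cap_2_center in the frame of gauge_axis below 0.0275 m and angle between the x axis of cap_2_center and the x axis of gauge_axis, either way round below 0.2 rad and angle between cap_2_center's own z axis and vertical below 0.12 rad) and (x of cap_1_center in the frame of reject_tray between -0.062 and 0.062 m and y of cap_1_center in the frame of reject_tray between -0.062 and 0.062 m and z of cap_1_center in the frame of reject_tray below 0.036 m and angle between cap_1_center's own z axis and vertical below 0.2 rad)))); the robot touches nothing.
It fails at once if a cap is forced on the gauge: more than 120 N between the cap and the gauge (contact force between any of cap_1, cap_2 and gauge above 120 N).
It fails at once if a cap is tipped over (more than 0.8 rad) (angle between any of cap_1_center, cap_2_center's own z axis and vertical above 0.8 rad).
It fails at once if a bystander is moved by more than 20 mm (distance of any of amber_bottle, lab_timer, tape_roll, beaker from where it was at the start of the episode above 0.02 m).
It also fails if it takes over 72 s, if anything falls off the work surface, if the arm or the gripper's body presses on something with over 40 N, if the wrist force passes 120 N, or if a joint passes its speed limit or range.

## Working session

There is one attempt and no reset: what is moved stays moved. The work goes in short steps, Python scripts to look and compute and a tool call to move; the robot and the scene stay as the last step left them, time stands still between calls to the robot, and variables do not carry over. Pictures are saved under pics/ and viewed, and the job is handed in when it is done.

Besides the shell and the picture viewer there is one more tool, called after "Emit:" as name(argument=value, ...), one argument or row to a line, values as JSON. move_arm: Moves the arm, as the interface text tells. Its arguments: {"type":"object","properties":{"motion":{"type":"array"},"jaw":{"type":"number"},"grip_force":{"type":"number"}},"required":["motion"]}

```bash
mkdir -p pics; python3 - <<'E'
from workcell import *
import cv2
print(observe())
for n in ("scene","top"):
    f=grab_frame(n); cv2.imwrite(f"pics/{n}0.png",f["frame"][...,::-1]); print(n,f["fx"],f["fy"],f["cx"],f["cy"],f["T"])
    for l in ("cap_1_center","gauge_axis","reject_tray"):
        try: print(l,[(round(d["score"],2),d["pixel"],int(d["pixels"].sum())) for d in outline_of(l,n)])
        except Exception as e: print(l,e)
E
```

```text
{'clock': 0.0, 'qpos': array([-1.18218658,  0.52205606, -0.03632621,  1.60002551,  0.02120062,
        1.02106139, -0.11277602]), 'qd': array([ 7.66327649e-04,  2.18742376e-04, -1.09582507e-03,  2.99273210e-04,
        9.28694036e-05,  9.76869423e-04, -1.04208496e-03]), 'joint_efforts': array([ 3.75845821e-04, -9.27090311e+01,  1.97962359e+00, -3.69955981e+01,
        1.78030785e-02,  7.59656075e-03, -2.30072772e-05]), 'position': array([0.27669457, 0.56006669, 0.25569325]), 'tool_rot': array([-3.14043035e+00,  8.34826179e-05,  2.68279657e+00]), 'force': array([0.7978938 , 0.36475441, 0.26824649]), 'moment': array([ 0.04211061,  0.0171043 , -0.01481899]), 'grip_width': 0.08501443053776989}
scene 436.3248928383499 436.3248928383499 263.0194645073194 184.84358793230527 [[ 9.94647362e-01 -7.26323549e-02  7.34926339e-02  4.79240876e-01]
 [-1.03326686e-01 -7.02406370e-01  7.04236386e-01 -6.72850280e-01]
 [ 4.71347019e-04 -7.08060614e-01 -7.06151503e-01  8.02641176e-01]
 [ 0.00000000e+00  0.00000000e+00  0.00000000e+00  1.00000000e+00]]
cap_1_center [(0.93, [268.1, 145.8], 437), (0.57, [293.2, 121.4], 426), (0.18, [257.5, 202.1], 876)]
gauge_axis [(0.78, [258.9, 201.7], 936)]
reject_tray []
top 372.0362649307218 372.0362649307218 254.9315439349853 198.99983653787612 [[ 0.0074144  -0.99128291  0.13154168  0.41816768]
 [-0.99980521 -0.00975496 -0.01715785  0.09078744]
 [ 0.01829146 -0.13138884 -0.99116214  1.07264693]
 [ 0.          0.          0.          1.        ]]
cap_1_center [(0.8, [160.3, 192.0], 388), (0.69, [156.8, 158.5], 368), (0.6, [192.1, 186.2], 379), (0.58, [188.7, 230.3], 354)]
gauge_axis [(0.8, [259.3, 207.4], 853)]
reject_tray [(0.66, [331.8, 207.7], 2081), (0.17, [302.3, 149.0], 233)]
```

View pics/scene0.png

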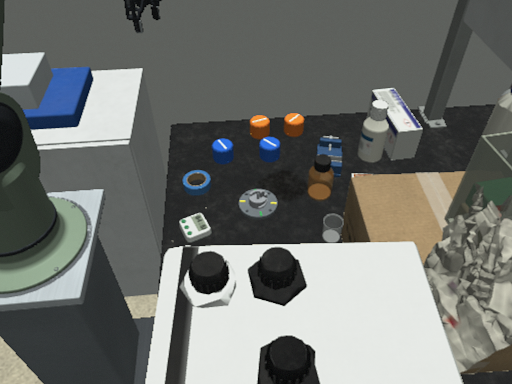

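View pics/top0.png

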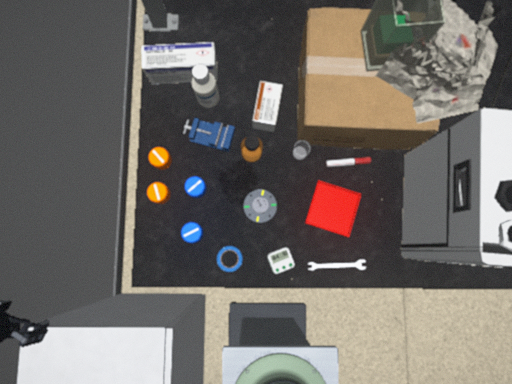

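```bash
python3 - <<'E'
import cv2
i=cv2.imread("pics/top0.png"); cv2.imwrite("pics/top0c.png",cv2.resize(i[130:260,130:300],None,fx=4.5,fy=4.5,interpolation=cv2.INTER_CUBIC))
i=cv2.imread("pics/scene0.png"); cv2.imwrite("pics/scene0c.png",cv2.resize(i[90:240,200:350],None,fx=4,fy=4,interpolation=cv2.INTER_CUBIC))
E
```

```text
(no output)
```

View pics/top0c.png

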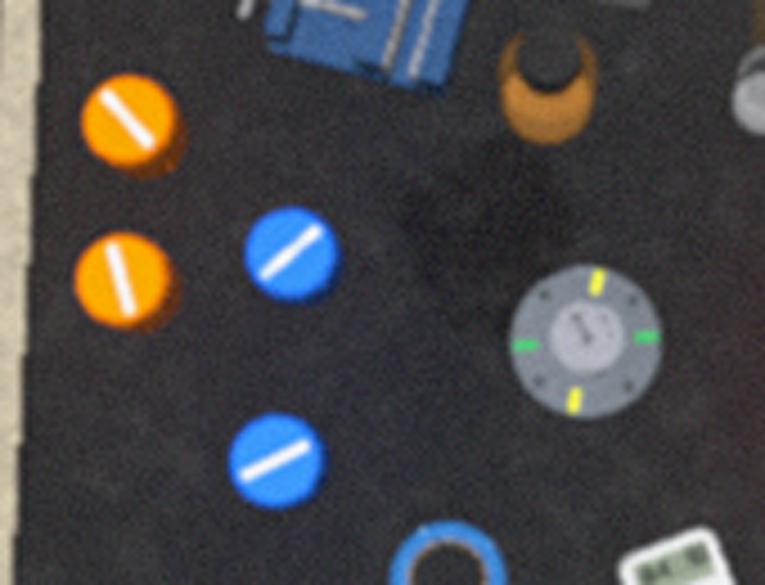

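View pics/scene0c.png

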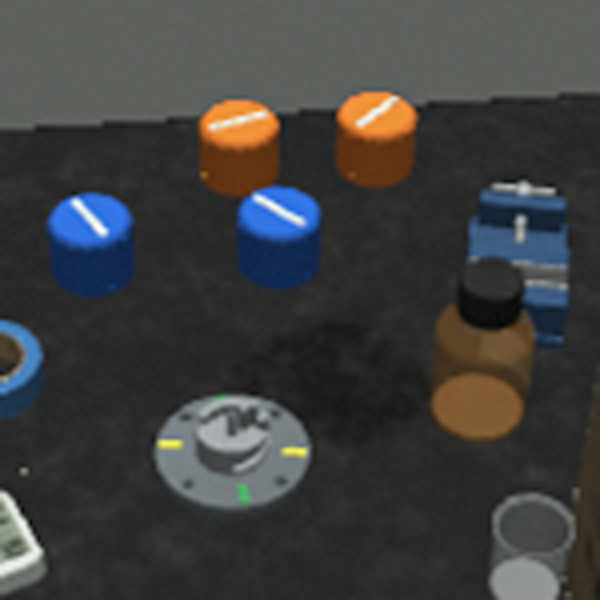

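The blue caps are at top (195,186) and (191,232). The orange look-alikes at (158,157) and (157,192) don't match the colour, so I leave them. The crop confirms blue bodies with white lines. The gauge is at (259,207) and the tray at (332,208). Next I measure them.

```bash
cat > h.py <<'E'
import numpy as np, cv2
from workcell import *
def px2w(f,uv,z):
    uv=np.atleast_2d(np.asarray(uv,float))
    d=np.c_[(uv[:,0]-f["cx"])/f["fx"],(uv[:,1]-f["cy"])/f["fy"],np.ones(len(uv))]@f["T"][:3,:3].T
    o=f["T"][:3,3]; s=(z-o[2])/d[:,2]
    return o+d*s[:,None]
def hsv(f): return cv2.cvtColor(f["frame"],cv2.COLOR_RGB2HSV).astype(int)
def comps(m,amin=5):
    n,l,s,c=cv2.connectedComponentsWithStats(m.astype(np.uint8),connectivity=8)
    return [(l==i,s[i,4],c[i]) for i in range(1,n) if s[i,4]>=amin]
def near(m,uv,r):
    yy,xx=np.indices(m.shape); return m&((xx-uv[0])**2+(yy-uv[1])**2<r*r)
def ang(P,w=None):
    P=P[:,:2]; w=np.ones(len(P)) if w is None else w
    c=np.average(P,axis=0,weights=w); Q=(P-c)*np.sqrt(w)[:,None]; v=np.linalg.svd(Q,full_matrices=False)[2][0]
    return np.degrees(np.arctan2(v[1],v[0]))%180, c
def line(f,uv,z,r):
    h=hsv(f); m=near((h[...,1]<140)&(h[...,2]>130),uv,r); yy,xx=np.nonzero(m)
    w=(255-h[yy,xx,1]).astype(float)
    a,c=ang(px2w(f,np.c_[xx,yy],z),w); return a,c,m.sum()
E
python3 - <<'E'
from h import *
print("tips",tips_ahead if not callable(tips_ahead) else None)
try: print([ (w,tips_ahead(w)) for w in (0.085,0.07,0.057)])
except Exception as e: print(e)
for cam,cs,g in (("top",[(195,186),(191,232)],(259.3,207)),("scene",[(269,143),(222,145)],(259,202))):
    f=grab_frame(cam); h=hsv(f); H,S,V=h[...,0],h[...,1],h[...,2]
    for uv in cs:
        a,c,n=line(f,uv,0.047,11 if cam=="top" else 13); print(cam,uv,"line ang",a.round(1),c.round(4),n)
    for nm,m in (("green",(H>45)&(H<85)&(S>90)&(V>80)),("yellow",(H>22)&(H<38)&(S>110)&(V>100))):
        C=comps(near(m,g,23),3); P=[px2w(f,c,0.012)[0] for _,_,c in C]; print(cam,nm,[(np.round(p[:2],4),k) for p,(_,k,_) in zip(P,C)])
        if len(P)==2: d=P[0]-P[1]; print("  ang",np.degrees(np.arctan2(d[1],d[0]))%180,"mid",(P[0]+P[1])/2,np.linalg.norm(d))
    for nm,m in (("red",((H<6)|(H>174))&(S>170)&(V>120)),):
        for mm,k,c in comps(m,300):
            yy,xx=np.nonzero(mm); W=px2w(f,np.c_[xx,yy],0.014); r=cv2.minAreaRect((W[:,:2]*1000).astype(np.float32)); print(cam,"tray",r)
    # cap top outlines: bright blue circle
f=grab_frame("top"); h=hsv(f)
for uv in [(195,186),(191,232)]:
    m=near((h[...,0]>100)&(h[...,0]<125)&(h[...,1]>100)&(h[...,2]>190)|((h[...,1]<140)&(h[...,2]>130)),uv,14)
    yy,xx=np.nonzero(m); W=px2w(f,np.c_[xx,yy],.047)[:,:2]; (c,r)=cv2.minEnclosingCircle((W*1000).astype(np.float32)); print("top face",c,r,W.mean(0))
for l in ("amber_bottle","lab_timer","tape_roll","beaker"):
    for cam in ("top",):
        o=outline_of(l,cam)
        print(l,[(round(d["score"],2),d["pixel"],px2w(f,d["pixel"],.03)[0].round(3)) for d in o[:2]])
E
```

```text
tips 0.025
'float' object is not callable
top (195, 186) line ang 132.1 [0.5908 0.2423] 62
top (191, 232) line ang 117.1 [0.4616 0.2486] 61
top green [(array([0.5377, 0.0972]), np.int32(12)), (array([0.5435, 0.0189]), np.int32(12))]
  ang 94.24130596318577 mid [0.54061386 0.05805926 0.012     ] 0.07843695854849267
top yellow [(array([0.5792, 0.0517]), np.int32(11)), (array([0.5019, 0.0658]), np.int32(10))]
  ang 169.6275539149202 mid [0.54058945 0.05873436 0.012     ] 0.0785838764250014
top tray ((535.0368041992188, -152.27841186523438), (133.89195251464844, 133.47618103027344), 72.62625885009766)
scene (269, 143) line ang 131.1 [0.5919 0.2428] 39
scene (222, 145) line ang 115.6 [0.4634 0.2482] 31
scene green [(array([0.545 , 0.0204]), np.int32(10))]
scene yellow [(array([0.5034, 0.0666]), np.int32(11)), (array([0.5796, 0.0518]), np.int32(10))]
  ang 169.0001256706209 mid [0.541521  0.0591934 0.012    ] 0.07766012237874009
top face (590.0473022460938, 242.8501434326172) 27.585439682006836 [0.58973938 0.24259818]
top face (461.3700866699219, 247.90890502929688) 27.546567916870117 [0.46162166 0.24821669]
amber_bottle [(0.94, [250.6, 149.5], array([0.7  , 0.086, 0.03 ]))]
lab_timer [(0.9, [281.2, 260.2], array([ 0.386, -0.001,  0.03 ]))]
tape_roll [(0.84, [229.1, 264.0], array([0.375, 0.143, 0.03 ]))]
beaker [(0.67, [298.3, 148.6], array([ 0.704, -0.051,  0.03 ]))]
```

Emit:
move_arm(
  motion=[
    [[30, -30, 0], [0, 0, -0.1]],
    [[65, -65, 0], [0, 0, -0.2]],
    [[105, -106, 0], [0, 0, -0.32]],
    [[145, -147, 0], [0, 0, -0.45]],
    [[185, -187, 0], [0, 0, -0.58]],
    [[225, -228, 0], [0, 0, -0.72]],
    [[260, -263, -20], [0, 0, -0.84]],
    [[290, -293, -50], [0, 0, -0.94]],
    [[308, -312, -85], [0, 0, -0.99]],
    [[313.5, -317.5, -115], [0, 0, -1.01]],
    [[313.5, -317.5, -130], [0, 0, -1.01]],
    [[313.5, -317.5, -130], [0, 0, -1.01]],
  ],
  jaw=85,
  grip_force=40,
)

```text
clock: 2.25
position: [0.5897, 0.2433, 0.1258]
tool_rot: [-3.14, 0.0, 1.674]
force: [0.7, -0.1, 0.1]
grip_width: 0.0852
```

```bash
python3 - <<'E'
from h import *
print(observe())
f=grab_frame("scene"); i=f["frame"][...,::-1]; cv2.imwrite("pics/s1.png",cv2.resize(i[60:240,180:360],None,fx=3.3,fy=3.3,interpolation=cv2.INTER_CUBIC))
E
```

```text
{'clock': 2.25, 'qpos': array([-0.63124508,  0.71022273,  0.22546929,  1.67367633, -0.20866868,
        0.78261375, -0.20675317]), 'qd': array([-0.00512441, -0.03225059,  0.00894134, -0.0155148 ,  0.00526692,
        0.01503447, -0.00159415]), 'joint_efforts': array([ 1.16927527e+00, -9.71214151e+01,  9.78055626e+00, -2.87309879e+01,
       -5.44517487e-02, -5.17970491e-01,  7.47615541e-02]), 'position': array([0.58970001, 0.24332183, 0.12583484]), 'tool_rot': array([-3.14027032e+00,  1.57279950e-04,  1.67387436e+00]), 'force': array([ 0.72867879, -0.12138753,  0.09009395]), 'moment': array([ 0.00170182,  0.0737965 , -0.00765997]), 'grip_width': 0.08521919096891147}
```

View pics/s1.png

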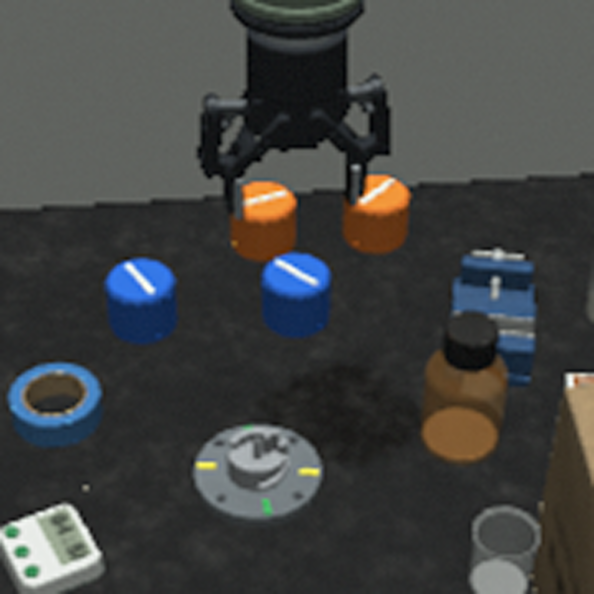

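The gripper is above cap A (crop (297,293)), jaws along x, clear of the orange caps behind. I descend and grip.

Emit:
move_arm(
  motion=[
    [[0.3, -0.6, -30], [0, 0, 0]],
    [[0.3, -0.6, -60], [0, 0, 0]],
    [[0.3, -0.6, -80], [0, 0, 0]],
    [[0.3, -0.6, -86], [0, 0, 0]],
    [[0.3, -0.6, -86], [0, 0, 0]],
  ],
  jaw=85,
)

```text
clock: 2.92
position: [0.5909, 0.2425, 0.0409]
tool_rot: [3.141, -0.0, 1.673]
force: [0.4, 0.0, 0.4]
grip_width: 0.0852
```

Emit:
move_arm(
  motion=[
    [[0, 0, 0], [0, 0, 0]],
    [[0, 0, 0], [0, 0, 0]],
    [[0, 0, 0], [0, 0, 0]],
    [[0, 0, 0], [0, 0, 0]],
    [[0, 0, 0], [0, 0, 0]],
    [[0, 0, 0], [0, 0, 0]],
  ],
  jaw=40,
  grip_force=40,
)

```text
clock: 3.68
position: [0.5911, 0.2425, 0.0415]
tool_rot: [3.14, -0.001, 1.673]
force: [-3.3, -0.6, 10.4]
grip_width: 0.056
```

Emit:
move_arm(
  motion=[
    [[0, 0, 15], [0, 0, 0]],
    [[0, 0, 45], [0, 0, 0]],
    [[0, 0, 80], [0, 0, 0]],
    [[0, 0, 95], [0, 0, 0]],
    [[0, 0, 95], [0, 0, 0]],
  ],
)

```text
clock: 4.3
position: [0.591, 0.2425, 0.1364]
tool_rot: [3.14, -0.001, 1.673]
force: [0.2, 0.5, -0.4]
grip_width: 0.056
```

```bash
python3 - <<'E'
from h import *
s=observe(); print(s["position"],s["tool_rot"],s["force"],s["moment"],s["grip_width"])
f=grab_frame("scene"); i=f["frame"][...,::-1]; cv2.imwrite("pics/s2.png",cv2.resize(i[40:220,180:360],None,fx=3.3,fy=3.3,interpolation=cv2.INTER_CUBIC))
E
```

```text
[0.59095814 0.24251902 0.13641287] [ 3.13996776e+00 -8.09159614e-04  1.67285498e+00] [ 0.20097949  0.45159561 -0.36114733] [ 0.05804665  0.03026617 -0.05374743] 0.0559832337919767
```

View pics/s2.png

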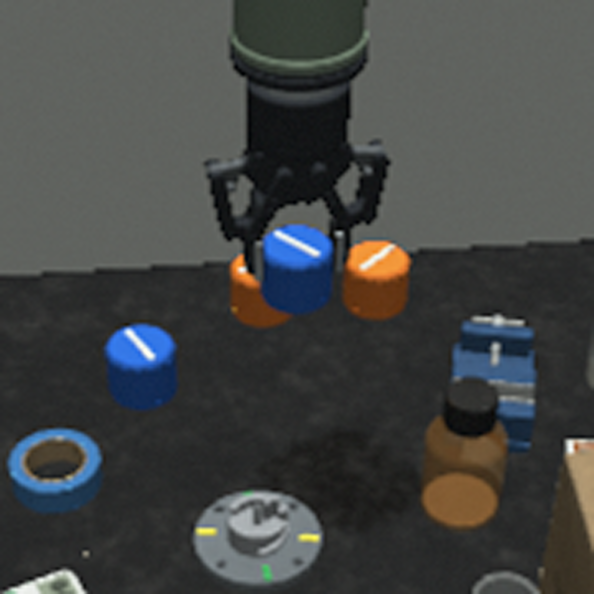

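Emit:
move_arm(
  motion=[
    [[-3, -12, 0], [0, 0, 0.05]],
    [[-10, -36, 0], [0, 0, 0.15]],
    [[-18, -68, 0], [0, 0, 0.26]],
    [[-28, -102, 0], [0, 0, 0.38]],
    [[-37, -136, 0], [0, 0, 0.5]],
    [[-45, -165, -10], [0, 0, 0.59]],
    [[-49, -180, -22], [0, 0, 0.64]],
    [[-50, -184, -27], [0, 0, 0.656]],
    [[-50, -184, -27], [0, 0, 0.656]],
    [[-50, -184, -27], [0, 0, 0.656]],
  ],
)

```text
clock: 5.6
position: [0.5408, 0.0592, 0.1083]
tool_rot: [3.141, -0.0, 2.329]
force: [-0.4, 0.6, -0.2]
grip_width: 0.0562
```

```bash
python3 - <<'E'
from h import *
s=observe(); print(s["position"],s["tool_rot"],s["force"],s["moment"],s["grip_width"],s["qpos"][6])
f=grab_frame("scene"); i=f["frame"][...,::-1]; cv2.imwrite("pics/s3.png",cv2.resize(i[110:240,190:340],None,fx=4.5,fy=4.5,interpolation=cv2.INTER_CUBIC))
# project expected cap top centre
T=np.linalg.inv(f["T"]); 
def pr(p): q=T@np.r_[p,1]; return f["cx"]+f["fx"]*q[0]/q[2], f["cy"]+f["fy"]*q[1]/q[2]
z=s["position"][2]+.0055
uv=pr(np.r_[s["position"][:2],z]); print(uv)
print(line(f,uv,z,12))
E
```

```text
[0.54082224 0.05916694 0.10834275] [ 3.14130024e+00 -8.63659385e-05  2.32901717e+00] [-0.39889904  0.62448556 -0.24105163] [0.02898335 0.01699772 0.01561594] 0.05623614246492277 0.5732297760774234
(np.float64(256.64223283421956), np.float64(171.43204207182174))
(np.float64(168.28531976926936), array([0.545813  , 0.05834711]), np.int64(39))
```

View pics/s3.png

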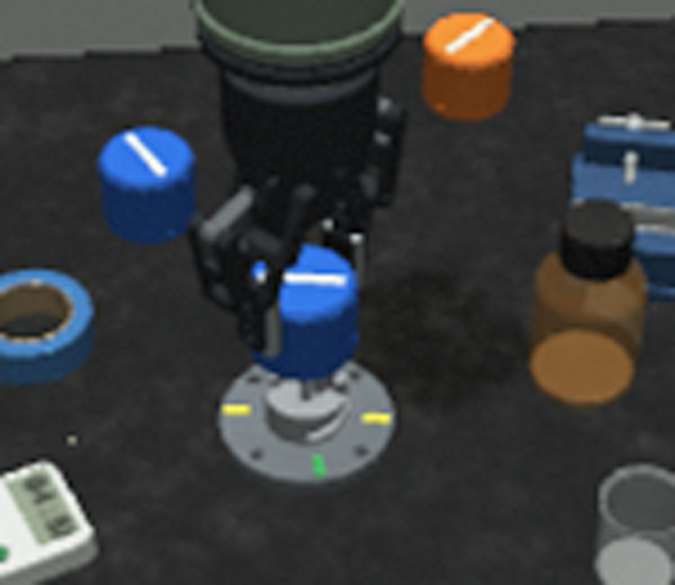

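Emit:
move_arm(
  motion=[
    [[0, -0.2, -10], [0, 0, 0.005]],
    [[0, -0.2, -20], [0, 0, 0.005]],
    [[0, -0.2, -28], [0, 0, 0.005]],
    [[0, -0.2, -33], [0, 0, 0.005]],
    [[0, -0.2, -33], [0, 0, 0.005]],
  ],
)

```text
clock: 6.28
position: [0.5405, 0.058, 0.0749]
tool_rot: [-3.141, -0.0, 2.334]
force: [-0.2, 0.4, -0.0]
grip_width: 0.056
```

Emit:
move_arm(
  motion=[
    [[0, 0.5, -1.5], [0, 0, 0]],
    [[0, 0.5, -3], [0, 0, 0]],
    [[0, 0.5, -4.5], [0, 0, 0]],
    [[0, 0.5, -4.5], [0, 0, 0]],
  ],
)

```text
clock: 6.78
position: [0.5406, 0.0585, 0.0707]
tool_rot: [-3.142, 0.0, 2.334]
force: [0.8, -1.3, -0.3]
grip_width: 0.0563
```

Emit:
move_arm(
  motion=[
    [[0, 0, -1.5], [0, 0, 0]],
    [[0, 0, -3], [0, 0, 0]],
    [[0, 0, -5], [0, 0, 0]],
    [[0, 0, -7], [0, 0, 0]],
    [[0, 0, -7], [0, 0, 0]],
  ],
)

```text
clock: 7.4
position: [0.5409, 0.0585, 0.0637]
tool_rot: [3.141, 0.0, 2.334]
force: [3.3, -0.1, -3.0]
grip_width: 0.0564
```

```bash
python3 - <<'E'
from h import *
s=observe(); print(s["position"],s["tool_rot"],s["force"],s["moment"],s["grip_width"])
E
```

```text
[0.54089122 0.05854737 0.0637101 ] [3.14122384e+00 3.44361711e-04 2.33374524e+00] [ 3.29996604 -0.05374063 -2.95351803] [-0.08776572 -0.88242319  0.01175009] 0.05642412859417063
```

Emit:
move_arm(
  motion=[
    [[0.7, 0, -1], [0, 0, 0]],
    [[0.7, 0, -2.2], [0, 0, 0]],
    [[0.7, 0, -2.2], [0, 0, 0]],
  ],
)

```text
clock: 7.78
position: [0.5412, 0.0586, 0.0615]
tool_rot: [-3.141, -0.0, 2.334]
force: [1.6, -0.7, -0.4]
grip_width: 0.0563
```

```bash
python3 - <<'E'
from h import *
s=observe(); print(s["position"],s["tool_rot"],s["force"],s["moment"],s["grip_width"])
f=grab_frame("scene"); i=f["frame"][...,::-1]; cv2.imwrite("pics/s4.png",cv2.resize(i[130:240,200:320],None,fx=5,fy=5,interpolation=cv2.INTER_CUBIC))
E
```

```text
[0.54116642 0.058554   0.06150441] [-3.14131449e+00 -1.94808740e-04  2.33381941e+00] [ 1.62110255 -0.7209908  -0.37816552] [ 0.00967685 -0.20785565 -0.02577119] 0.05625646920328649
```

View pics/s4.png

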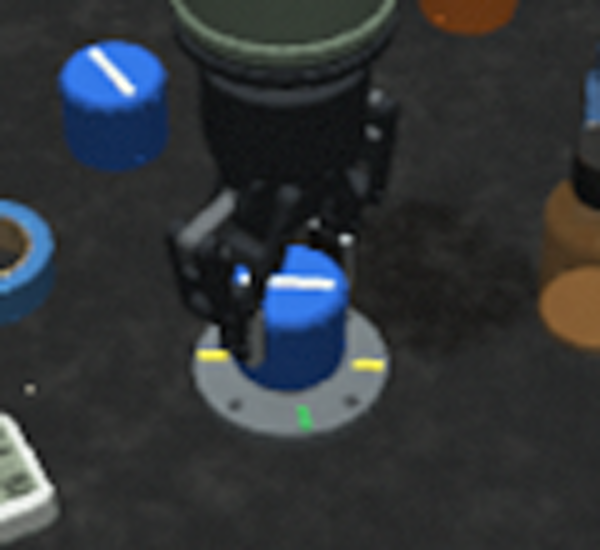

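The cap has passed the crown and sits at entry height, its line over the yellow bars. I turn clockwise slowly, sinking in step, and watch the torque.

Emit:
move_arm(
  motion=[
    [[0.3, -0.2, -0.5], [0, 0, -0.03]],
    [[0.3, -0.2, -0.7], [0, 0, -0.08]],
    [[0.3, -0.2, -1.2], [0, 0, -0.15]],
    [[0.3, -0.2, -1.7], [0, 0, -0.2]],
    [[0.3, -0.2, -2.1], [0, 0, -0.25]],
    [[0.3, -0.2, -2.5], [0, 0, -0.3]],
    [[0.3, -0.2, -2.5], [0, 0, -0.3]],
  ],
)

```text
clock: 8.7
position: [0.542, 0.0585, 0.0594]
tool_rot: [3.141, 0.0, 2.031]
force: [-0.9, -0.1, 9.1]
grip_width: 0.0563
```

```bash
cat > st.py <<'E'
from h import *
s=observe(); print(s["clock"],s["position"].round(4),s["tool_rot"].round(3),s["force"].round(2),s["moment"].round(3),s["grip_width"].round(4),s["qpos"][6].round(2))
E
python3 st.py
```

```text
Traceback (most recent call last):
  File "st.py", line 2, in <module>
    s=observe(); print(s["clock"],s["position"].round(4),s["tool_rot"].round(3),s["force"].round(2),s["moment"].round(3),s["grip_width"].round(4),s["qpos"][6].round(2))
                                                                                                                         ^^^^^^^^^^^^^^^^^^^^^
AttributeError: 'float' object has no attribute 'round'
```

```bash
sed -i 's/s\["grip_width"\].round(4)/round(s["grip_width"],4)/' st.py; python3 st.py
```

```text
8.7 [0.542  0.0585 0.0594] [3.141 0.    2.031] [-0.86 -0.1   9.1 ] [ 0.22   0.012 -0.083] 0.0563 0.37
```

Emit:
move_arm(
  motion=[
    [[-0.2, 0, 0.3], [0, 0, -0.05]],
    [[-0.2, 0, 0], [0, 0, -0.1]],
    [[-0.2, 0, -0.2], [0, 0, -0.15]],
    [[-0.2, 0, -0.5], [0, 0, -0.2]],
    [[-0.2, 0, -0.5], [0, 0, -0.2]],
  ],
)

```text
clock: 9.32
position: [0.5415, 0.0585, 0.0586]
tool_rot: [3.141, 0.0, 1.831]
force: [0.9, 0.3, 5.9]
grip_width: 0.056
```

```bash
python3 st.py
```

```text
9.325 [0.5415 0.0585 0.0586] [3.141 0.    1.831] [0.89 0.32 5.91] [ 0.114  0.037 -0.04 ] 0.056 0.23
```

Emit:
move_arm(
  motion=[
    [[0, 0, -0.1], [0, 0, -0.04]],
    [[0, 0, -0.3], [0, 0, -0.08]],
    [[0, 0, -0.5], [0, 0, -0.12]],
    [[0, 0, -0.5], [0, 0, -0.12]],
  ],
)

```text
clock: 9.82
position: [0.5415, 0.0585, 0.0581]
tool_rot: [3.141, 0.0, 1.711]
force: [0.4, -0.1, 4.5]
grip_width: 0.0562
```

```bash
python3 st.py
```

```text
9.825 [0.5415 0.0585 0.0581] [3.141 0.    1.711] [ 0.35 -0.08  4.49] [ 0.112 -0.059 -0.08 ] 0.0562 0.15
```

Emit:
move_arm(
  motion=[
    [[0, 0, -0.1], [0, 0, -0.04]],
    [[0, 0, -0.3], [0, 0, -0.08]],
    [[0, 0, -0.5], [0, 0, -0.12]],
    [[0, 0, -0.5], [0, 0, -0.12]],
  ],
)

```text
clock: 10.32
position: [0.5414, 0.0584, 0.0576]
tool_rot: [3.142, 0.0, 1.592]
force: [-0.2, -0.2, 4.0]
grip_width: 0.0561
```

```bash
python3 st.py
```

```text
10.325 [0.5414 0.0584 0.0576] [3.142 0.    1.592] [-0.22 -0.23  3.96] [ 0.094  0.011 -0.071] 0.0561 0.07
```

Emit:
move_arm(
  motion=[
    [[0, 0, -0.1], [0, 0, -0.04]],
    [[0, 0, -0.3], [0, 0, -0.08]],
    [[0, 0, -0.5], [0, 0, -0.12]],
    [[0, 0, -0.5], [0, 0, -0.12]],
  ],
)

```text
clock: 10.82
position: [0.5414, 0.0584, 0.0571]
tool_rot: [3.142, 0.0, 1.472]
force: [-0.2, 0.3, 4.5]
grip_width: 0.0561
```

```bash
python3 st.py; python3 - <<'E'
from h import *
f=grab_frame("scene"); i=f["frame"][...,::-1]; cv2.imwrite("pics/s5.png",cv2.resize(i[130:240,200:320],None,fx=5,fy=5,interpolation=cv2.INTER_CUBIC))
E
```

```text
10.825 [0.5414 0.0584 0.0571] [3.142 0.    1.472] [-0.16  0.34  4.48] [ 0.116 -0.039 -0.12 ] 0.0561 -0.01
```

View pics/s5.png

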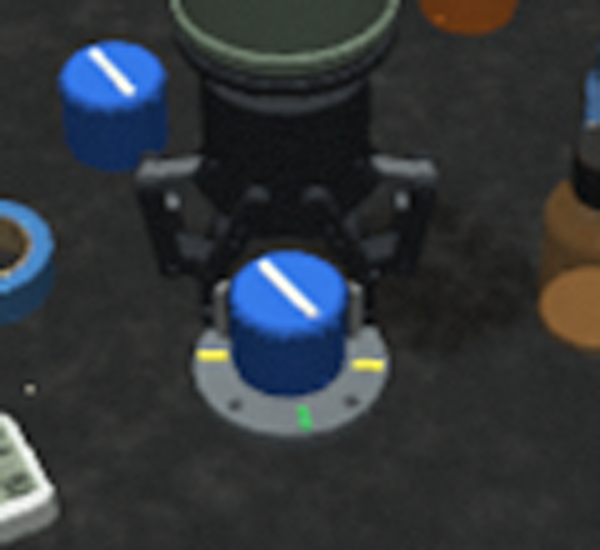

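Emit:
move_arm(
  motion=[
    [[0, 0, 0], [0, 0, -0.03]],
    [[0, 0, -0.1], [0, 0, -0.06]],
    [[0, 0, -0.3], [0, 0, -0.1]],
    [[0, 0, -0.3], [0, 0, -0.1]],
  ],
)

```text
clock: 11.38
position: [0.5414, 0.0583, 0.0567]
tool_rot: [3.142, 0.0, 1.373]
force: [-0.3, 0.5, 3.9]
grip_width: 0.0559
```

```bash
python3 st.py; cat > la.py <<'E'
from h import *
import sys
s=observe()
f=grab_frame("scene"); z=s["position"][2]+.0055; T=np.linalg.inv(f["T"])
q=T@np.r_[s["position"][:2],z,1]; uv=(f["cx"]+f["fx"]*q[0]/q[2], f["cy"]+f["fy"]*q[1]/q[2])
print("line in scene",line(f,uv,z,12),"yaw deg",np.degrees(s["tool_rot"][2]))
E
python3 la.py
```

```text
11.375 [0.5414 0.0583 0.0567] [3.142 0.    1.373] [-0.3   0.49  3.92] [ 0.031  0.004 -0.081] 0.0559 -0.08
line in scene (np.float64(114.95111891026387), array([0.54139988, 0.05817075]), np.int64(45)) yaw deg 78.65179419505216
```

At 55° of turn with no torque, the cap is past the binding range and the line follows the tool. I go on to the stop.

Emit:
move_arm(
  motion=[
    [[0, 0, -0.1], [0, 0, -0.05]],
    [[0, 0, -0.3], [0, 0, -0.1]],
    [[0, 0, -0.5], [0, 0, -0.15]],
    [[0, 0, -0.8], [0, 0, -0.2]],
    [[0, 0, -1.1], [0, 0, -0.26]],
    [[0, 0, -1.1], [0, 0, -0.26]],
  ],
)

```text
clock: 12.18
position: [0.5415, 0.0584, 0.0557]
tool_rot: [3.141, 0.0, 1.113]
force: [0.7, 0.0, 2.4]
grip_width: 0.0564
```

```bash
python3 st.py; python3 la.py
```

```text
12.175 [0.5415 0.0584 0.0557] [3.141 0.    1.113] [0.68 0.04 2.35] [ 0.051 -0.144 -0.044] 0.0564 -0.26
line in scene (np.float64(100.57327149261367), array([0.54128235, 0.05886863]), np.int64(44)) yaw deg 63.756735066434864
```

Emit:
move_arm(
  motion=[
    [[0, 0, -0.1], [0, 0, -0.03]],
    [[0, 0, -0.3], [0, 0, -0.06]],
    [[0, 0, -0.4], [0, 0, -0.09]],
    [[0, 0, -0.4], [0, 0, -0.11]],
    [[0, 0, -0.4], [0, 0, -0.11]],
  ],
)

```text
clock: 12.85
position: [0.5417, 0.0584, 0.0553]
tool_rot: [3.141, -0.0, 1.004]
force: [2.8, -0.3, 1.3]
grip_width: 0.056
```

```bash
python3 st.py; python3 la.py
```

```text
12.85 [0.5417 0.0584 0.0553] [ 3.141 -0.     1.004] [ 2.76 -0.32  1.32] [-0.065 -0.458  0.026] 0.056 -0.34
line in scene (np.float64(94.1982938147022), array([0.54158567, 0.05835331]), np.int64(47)) yaw deg 57.50060534450646
```

Emit:
move_arm(
  motion=[
    [[0, 0, 0], [0, 0, -0.02]],
    [[0, 0, 0], [0, 0, -0.04]],
    [[0, 0, 0], [0, 0, -0.04]],
  ],
)

```text
clock: 13.28
position: [0.542, 0.0583, 0.0554]
tool_rot: [3.14, -0.001, 0.963]
force: [5.9, -0.4, -0.9]
grip_width: 0.056
```

```bash
python3 st.py; python3 la.py
```

```text
13.275 [0.542  0.0583 0.0554] [ 3.14e+00 -1.00e-03  9.63e-01] [ 5.94 -0.4  -0.9 ] [-0.119 -1.329  0.198] 0.056 -0.36
line in scene (np.float64(93.68610688145233), array([0.54206267, 0.05848425]), np.int64(49)) yaw deg 55.16008612156782
```

The stop is firm: 0.2 N m at a line angle of 93.7°, against green at 94.3°, and at home height. Cap A is sound, so I release it and rise.

Emit:
move_arm(
  motion=[
    [[-0.3, 0, 0], [0, 0, 0.02]],
    [[-0.3, 0, 0], [0, 0, 0.02]],
    [[-0.3, 0, 0], [0, 0, 0.02]],
    [[-0.3, 0, 0], [0, 0, 0.02]],
  ],
  jaw=80,
)

```text
clock: 13.82
position: [0.541, 0.0584, 0.0552]
tool_rot: [-3.141, 0.0, 0.984]
force: [-0.6, -0.5, -0.3]
grip_width: 0.0801
```

Emit:
move_arm(
  motion=[
    [[0, 0, 20], [0, 0, 0]],
    [[0, 0, 50], [0, 0, 0]],
    [[0, 0, 85], [0, 0, 0]],
    [[-8, 20, 100], [0, 0, 0.06]],
    [[-25, 60, 100], [0, 0, 0.15]],
    [[-42, 105, 100], [0, 0, 0.25]],
    [[-60, 145, 100], [0, 0, 0.34]],
    [[-74, 178, 95], [0, 0, 0.4]],
    [[-79, 189, 80], [0, 0, 0.42]],
    [[-79, 190, 75], [0, 0, 0.42]],
    [[-79, 190, 75], [0, 0, 0.42]],
  ],
  jaw=85,
)

```text
clock: 15.2
position: [0.4625, 0.247, 0.13]
tool_rot: [-3.141, 0.001, 1.402]
force: [0.7, -0.9, 0.0]
grip_width: 0.0848
```

```bash
python3 st.py; python3 - <<'E'
from h import *
f=grab_frame("top"); i=f["frame"][...,::-1]; cv2.imwrite("pics/t6.png",cv2.resize(i[130:280,130:300],None,fx=4,fy=4,interpolation=cv2.INTER_CUBIC))
h=hsv(f)
m=near((h[...,0]>100)&(h[...,0]<125)&(h[...,1]>100)&(h[...,2]>190)|((h[...,1]<100)&(h[...,2]>190)),(260,205),14); yy,xx=np.nonzero(m)
if len(xx): print(cv2.minEnclosingCircle((px2w(f,np.c_[xx,yy],.061)[:,:2]*1000).astype(np.float32)), px2w(f,[[xx.mean(),yy.mean()]],.061), line(f,(xx.mean(),yy.mean()),.061,11))
f=grab_frame("scene"); i=f["frame"][...,::-1]; cv2.imwrite("pics/s6.png",cv2.resize(i[70:240,180:350],None,fx=3.5,fy=3.5,interpolation=cv2.INTER_CUBIC))
print(line(f,(258,187),.061,13))
E
```

```text
15.2 [0.4625 0.247  0.13  ] [-3.141e+00  1.000e-03  1.402e+00] [ 0.7  -0.89  0.01] [ 0.02  -0.055 -0.029] 0.0848 -0.46
((537.4668579101562, 61.93986511230469), 32.19798278808594) [[0.53993849 0.05860637 0.061     ]] (np.float64(88.13900524906491), array([0.54453359, 0.05717457]), np.int64(111))
(np.float64(92.73495557007101), array([0.54127675, 0.05856574]), np.int64(45))
```

View pics/t6.png

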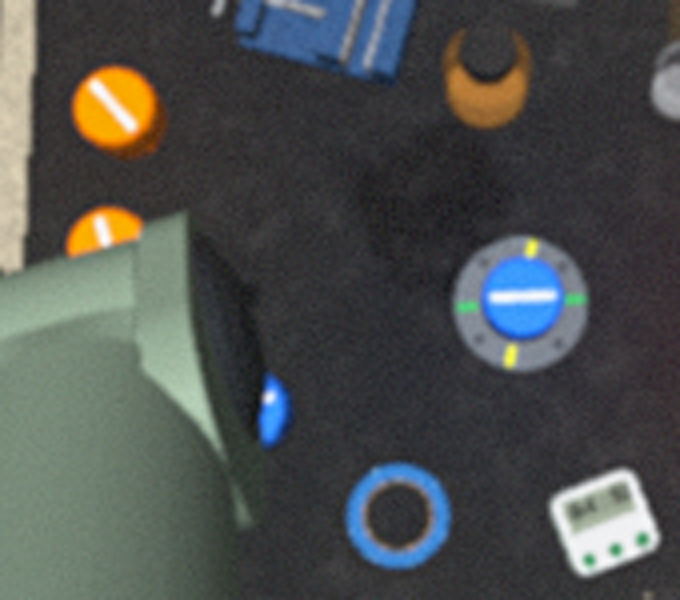

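View pics/s6.png

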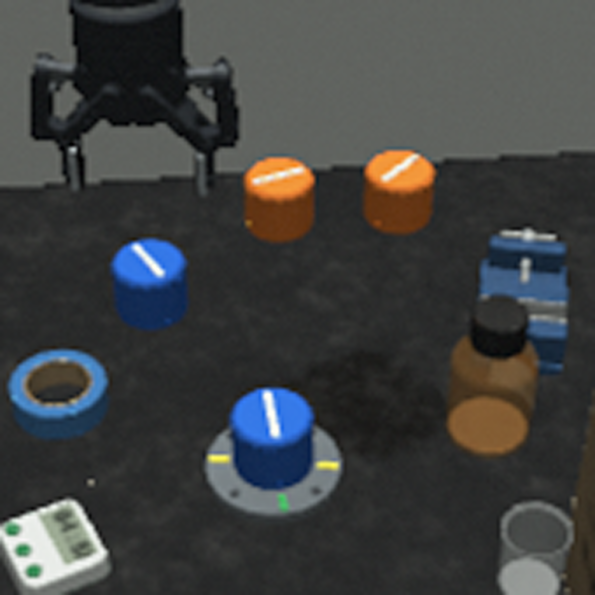

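Cap A sits home: its line is parallel to the green bars in both views and level. The gripper is above cap B (scene crop (150,285)). Now cap B goes to the tray.

Emit:
move_arm(
  motion=[
    [[-0.3, 1, -30], [0, 0, 0]],
    [[-0.3, 1, -62], [0, 0, 0]],
    [[-0.3, 1, -82], [0, 0, 0]],
    [[-0.3, 1, -89], [0, 0, 0]],
    [[-0.3, 1, -89], [0, 0, 0]],
  ],
)

```text
clock: 15.92
position: [0.4621, 0.2489, 0.0416]
tool_rot: [3.141, 0.0, 1.403]
force: [0.3, 0.4, 0.2]
grip_width: 0.085
```

Emit:
move_arm(
  motion=[
    [[0, 0, 0], [0, 0, 0]],
    [[0, 0, 0], [0, 0, 0]],
    [[0, 0, 0], [0, 0, 0]],
    [[0, 0, 0], [0, 0, 0]],
    [[0, 0, 0], [0, 0, 0]],
    [[0, 0, 0], [0, 0, 0]],
  ],
  jaw=40,
  grip_force=40,
)

```text
clock: 16.68
position: [0.4623, 0.2496, 0.0424]
tool_rot: [3.141, -0.001, 1.404]
force: [-1.9, -1.8, 13.5]
grip_width: 0.0564
```

Emit:
move_arm(
  motion=[
    [[0, 0, 15], [0, 0, 0]],
    [[0, 0, 50], [0, 0, 0]],
    [[0, 0, 90], [0, 0, 0]],
    [[0, 0, 115], [0, 0, 0]],
    [[0, 0, 115], [0, 0, 0]],
  ],
)

```text
clock: 17.3
position: [0.4625, 0.2499, 0.1587]
tool_rot: [3.139, -0.003, 1.404]
force: [-0.4, 0.0, -1.0]
grip_width: 0.0559
```

```bash
python3 st.py; python3 - <<'E'
from h import *
f=grab_frame("scene"); i=f["frame"][...,::-1]; cv2.imwrite("pics/s7.png",cv2.resize(i[40:240,150:350],None,fx=3,fy=3,interpolation=cv2.INTER_CUBIC))
E
```

```text
17.3 [0.4625 0.2499 0.1587] [ 3.139e+00 -3.000e-03  1.404e+00] [-0.35  0.05 -1.04] [-0.044 -0.021 -0.043] 0.0559 -0.47
```

View pics/s7.png

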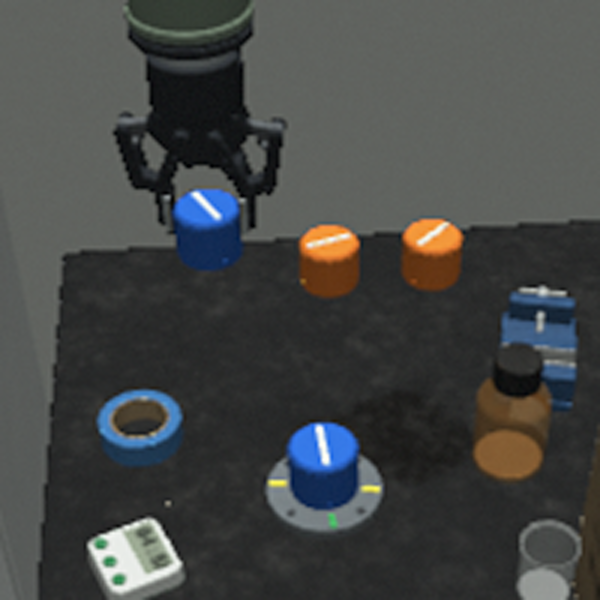

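Emit:
move_arm(
  motion=[
    [[3, -18, 0], [0, 0, 0]],
    [[10, -55, 0], [0, 0, 0]],
    [[18, -100, 0], [0, 0, 0]],
    [[27, -148, 0], [0, 0, 0]],
    [[36, -198, 0], [0, 0, 0]],
    [[45, -248, 0], [0, 0, 0]],
    [[54, -298, 0], [0, 0, 0]],
    [[62, -343, 0], [0, 0, 0]],
    [[69, -380, 0], [0, 0, 0]],
    [[72, -398, 0], [0, 0, 0]],
    [[72.5, -402, -10], [0, 0, 0]],
    [[72.5, -402, -20], [0, 0, 0]],
  ],
)

```text
clock: 18.85
position: [0.5339, -0.1517, 0.1351]
tool_rot: [-3.141, -0.0, 1.405]
force: [-0.2, 1.0, -1.0]
grip_width: 0.056
```

```bash
python3 st.py; python3 - <<'E'
from h import *
f=grab_frame("top"); i=f["frame"][...,::-1]; cv2.imwrite("pics/t8.png",cv2.resize(i[120:270,220:420],None,fx=3.5,fy=3.5,interpolation=cv2.INTER_CUBIC))
E
```

```text
18.85 [ 0.5339 -0.1517  0.1351] [-3.141 -0.     1.405] [-0.23  0.96 -1.03] [ 0.     0.025 -0.019] 0.056 0.3
```

View pics/t8.png

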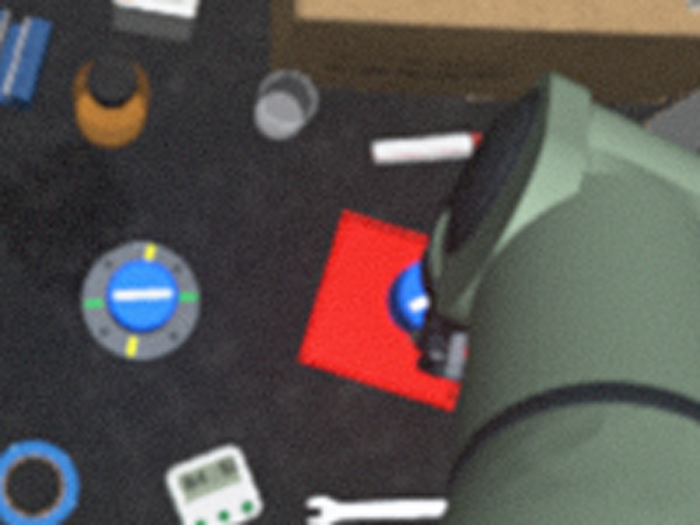

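The cap is over the tray; its apparent rightward shift in the picture is parallax. I lower it until it touches.

Emit:
move_arm(
  motion=[
    [[0, 0, -20], [0, 0, 0]],
    [[0, 0, -45], [0, 0, 0]],
    [[0, 0, -68], [0, 0, 0]],
    [[0, 0, -80], [0, 0, 0]],
    [[0, 0, -86], [0, 0, 0]],
    [[0, 0, -86], [0, 0, 0]],
  ],
)

```text
clock: 19.65
position: [0.5344, -0.1525, 0.0504]
tool_rot: [-3.142, -0.0, 1.404]
force: [1.4, -0.2, -0.7]
grip_width: 0.0557
```

Emit:
move_arm(
  motion=[
    [[0, 0, -1], [0, 0, 0]],
    [[0, 0, -2], [0, 0, 0]],
    [[0, 0, -2], [0, 0, 0]],
  ],
)

```text
clock: 20.02
position: [0.5344, -0.1526, 0.0485]
tool_rot: [3.141, -0.0, 1.404]
force: [0.0, -0.7, 0.8]
grip_width: 0.0559
```

Emit:
move_arm(
  motion=[
    [[0, 0, -0.7], [0, 0, 0]],
    [[0, 0, -1.5], [0, 0, 0]],
    [[0, 0, -2.2], [0, 0, 0]],
    [[0, 0, -2.2], [0, 0, 0]],
  ],
)

```text
clock: 20.52
position: [0.5343, -0.1527, 0.0465]
tool_rot: [3.141, -0.0, 1.404]
force: [-3.2, 0.9, 9.1]
grip_width: 0.0562
```

Contact gives 9 N upward, at the expected floor height. I release and rise.

Emit:
move_arm(
  motion=[
    [[0, 0, 0.5], [0, 0, 0]],
    [[0, 0, 0.5], [0, 0, 0]],
    [[0, 0, 0.5], [0, 0, 0]],
    [[0, 0, 0.5], [0, 0, 0]],
  ],
  jaw=80,
)

```text
clock: 21.02
position: [0.5343, -0.1527, 0.0465]
tool_rot: [-3.141, 0.0, 1.404]
force: [1.2, 0.3, 0.1]
grip_width: 0.0801
```

Emit:
move_arm(
  motion=[
    [[0, 0, 20], [0, 0, 0]],
    [[0, 0, 50], [0, 0, 0]],
    [[0, 0, 90], [0, 0, 0]],
    [[0, 0, 135], [0, 0, 0]],
    [[-30, 0, 170], [0, 0, 0]],
    [[-70, 0, 190], [0, 0, 0]],
    [[-105, 0, 195], [0, 0, 0]],
    [[-120, 0, 195], [0, 0, 0]],
    [[-120, 0, 195], [0, 0, 0]],
  ],
)

```text
clock: 22.15
position: [0.4142, -0.1526, 0.2417]
tool_rot: [3.141, -0.0, 1.404]
force: [1.1, -0.3, 0.8]
grip_width: 0.0799
```

```bash
python3 st.py; python3 - <<'E'
from h import *
f=grab_frame("top"); cv2.imwrite("pics/t9.png",f["frame"][...,::-1]); 
f=grab_frame("scene"); i=f["frame"][...,::-1]; cv2.imwrite("pics/s9.png",i)
print(line(f,(258,187),.061,13))
E
```

```text
22.15 [ 0.4142 -0.1526  0.2417] [ 3.141 -0.     1.404] [ 1.11 -0.27  0.8 ] [ 0.009 -0.022  0.028] 0.0799 0.24
(np.float64(92.73932956788789), array([0.54127518, 0.05854914]), np.int64(45))
```

View pics/t9.png

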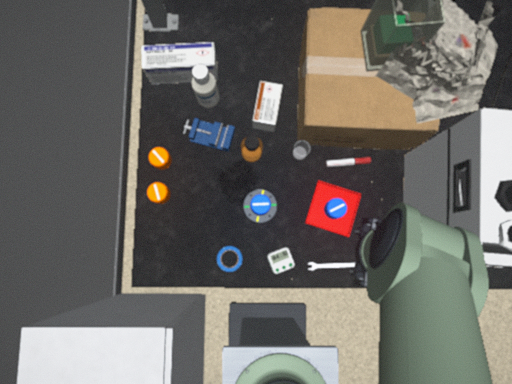

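View pics/s9.png

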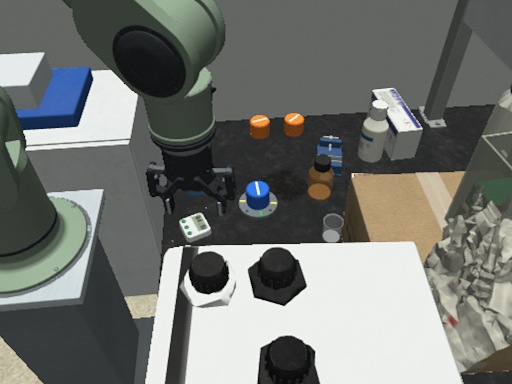

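The top view shows cap B upright in the tray at (336,208) and cap A home at (260,204). The bystanders are unmoved and the gripper is clear, so I hand in.

```bash
python3 -c "
from workcell import *
print(job_done())"
```

```text
the job is handed in; nothing more can be done
None
```

The job is handed in at about 22 s of the 72 s allowed. The sound cap is home on the gauge and the damaged one stands in the red tray. No verdict was reported.

- **Sound cap:** I tested the blue cap at (0.590, 0.243). It entered at the yellow bars and turned clockwise with about 0.1 N m or less on most readings. One reading near 49° was 0.12 N m, slightly over the nominal 0.1, but it dropped again straight after. The cap passed the 30–50° binding range and met a firm stop at about 0.2 N m; I stopped there, short of the nominal 0.3 N m. It had sunk 6 mm, so it is the sound cap, and I left it home.
- **Damaged cap:** The other blue cap, from (0.462, 0.248), is the damaged one by elimination; I did not test it on the gauge. I set it in the tray within a few mm of the measured centre, touching the floor at the expected height.
- **Last checks:** The white line on the home cap measured 92.7–93.7°, against 94.3° for the green bars, and its centre was within about 1 mm of the axis. The tray cap looked upright, but only in the top view; the scene camera does not show the tray. The bystanders looked unmoved by eye, and the gripper was clear.
- **Check that disagreed:** One top-view fit of the home cap picked up grey flange pixels and gave 88°. I discarded it; the picture and the scene-camera measurement both show the line on the green bars.

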